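# Power up the test box in sequence

### The arm

A 6-joint arm with a two-finger parallel gripper is mounted at the origin on a cart in front of the work surface, level with it; the furniture and walls round the work are solid. World frame = base frame: x ahead of the robot, y to its left, z up, the work surface at z = 0. Lengths are in mm, angles in rad, forces in N, time in s.
With the tool pointing down it reaches from about 350 to 875 mm from the base axis. Payload 4.2 kg.
Tool frame: the origin (TCP) lies midway between the tips of the shut fingers; the grasp point (between the pads) lies 19 mm behind it; z points along the fingers, y is the direction in which the jaws open and shut (so a half turn about z gives the same grasp; the last joint's range is limited). The gripper opens to 85 mm and grips with 20 to 120 N. Pads are 22 mm wide; open, the fingers measure 114 mm over their backs; the gripper's body (76 mm by 85 mm) begins 54 mm behind the grasp point. The pads swing forward as they close: fully open they stand 13 mm farther back than shut.
Start: joints at [1.36, 0.385, 0.008, 0, -1.194, -0.259], TCP at [282.909, 557.281, 231.312] pointing down, gripper open.
Joint ranges: [-3.14, 3.14], [-1.21, 2.06], [-1.07, 1.41], [-3.16, 2.05], [-2.99, -0.16], [-3.1, 3.1]. Speed limits (rad/s): [2.79, 2.79, 3.14, 3.14, 3.14, 3.14].

### API

Orientations are given as a unit quaternion [x, y, z, w].
In Python, from bench import arm gives the robot as it stands.
- The arm moves only by the tool servo_tool, never from a script. Its argument "rows" is a list of rows, each an object of numbers: "fingers": the finger opening in cm, from 0 to 8.54; "x", "y", "z": the shift along the tool's x, y, z in cm; "turn": the turn about the tool's z in degrees. A call has 1 to 10 rows; each row shifts and turns the commanded pose from where the row before left it, along the tool's axes as they then stand; what a row does not reach is not made up. A row lasts 1/12 s, in which the tool goes at most 41.7 mm and 7.16 degrees, less where a joint would pass 70% of its speed; a pose out of reach is approached as far as the arm can. A call is refused whole if a number of a shift passes 4.17 or a number of a turn 7.16, either way. A call with a gripper value outside its range is refused whole. The fingers move at their own pace and stop on an object; the grip force is fixed at half the most. Time passes only in rows, so rows that do not move let the fingers close. It gives the time, the measured TCP pose, the force and the opening at its end, in the units of the state.
- arm.read_state(): the state, without advancing time (a new reading comes with each control period).
- arm.get_image(name): name is "side" or "top" or "wrist"; returns (picture, depth): 420x560x3 uint8, red, green, blue; 420x560 float32, mm along the optical axis (not along the pixel's ray), 0 where there is no reading.
- arm.camera_model(name): a dict with "fx", "fy", "cx", "cy" (pixels), "pose" (4x4, takes a point from camera to world coordinates). Camera axes: x right, y down, z forward; pixel columns grow to the right and rows downward; lengths in mm; the calibration is good to about 2 mm. A picture is of the moment at which its call begins: read the wrist's pose just before it. camera_model takes no time and is no camera call; for the wrist camera it gives the pose at the moment of the call.
- arm.job_done(): hands the job in, once; it reports no verdict.
The state is a dict: "clock": time; "joints": joint angles; "joint_vel": joint speeds; "joint_efforts": joint torques, N m; "position": TCP position; "ee_rot": TCP orientation; "contact_force": force on the tool from outside, world axes, zero at the start; "wrist_torque": the same for the moment, N m; "gripper_width": finger opening in mm.
Only numpy, scipy, OpenCV 4.12 (cv2) and the standard library are available. Lean on these libraries where they do the work, as an engineer would, in place of code of your own. Each camera call takes 0.05 s, during which the arm holds its last target.

### The job

Power up the sequencing box on the bench: with the fingertips press its large round key, then the square key, then the long bar-shaped key, each gently and most of the way down; a key stays down where you leave it. Leave the small round key up, and do not move or pick up the screwdriver, tape and USB plug lying round the box.

Things in the scene. Friction and masses are not known exactly. Their poses are not given: they have to be found in the camera images.
- box: Grey metal power-sequencing box with an aluminium top panel, 150 x 150 mm, panel 55 mm above the bench, screwed down. Origin at the centre of its underside on the bench; x and y along its sides (turned up to 0.4 rad about z), z up. Four grey push keys stand on the panel in a 2 x 2 square, centres 36 mm from the box centre in x and in y (72 mm apart); which key is at which corner changes. Each key has a black bezel 4 mm high, and its own sides are parallel to the box's.
- round_key_top (a point): Centre of the top face of the round key: large round cap, diameter 34 mm. Raised, the top is 77 mm above the bench (22 mm above the panel); all keys are the same grey plastic.
- round_key (a joint): Travel of the round key in m: 0 raised, 0.012 fully down (hard stop, cap top still 6 mm above its bezel). Moves straight down against about 3 N of friction and stays where it is left; no spring.
- square_key_top (a point): Centre of the top face of the square key: square cap, 28 x 28 mm. Raised, the top is 77 mm above the bench (22 mm above the panel); all keys are the same grey plastic.
- square_key (a joint): Travel of the square key in m: 0 raised, 0.012 fully down (hard stop, cap top still 6 mm above its bezel). Moves straight down against about 3 N of friction and stays where it is left; no spring.
- bar_key_top (a point): Centre of the top face of the bar key: narrow bar-shaped cap, 14 mm along the box's x by 46 mm along the box's y. Raised, the top is 77 mm above the bench (22 mm above the panel); all keys are the same grey plastic.
- bar_key (a joint): Travel of the bar key in m: 0 raised, 0.012 fully down (hard stop, cap top still 6 mm above its bezel). Moves straight down against about 3 N of friction and stays where it is left; no spring.
- small_key_top (a point): Centre of the top face of the small key: small round cap, diameter 16 mm, the one that stays up. Raised, the top is 77 mm above the bench (22 mm above the panel); all keys are the same grey plastic.
- small_key (a joint): Travel of the small key in m: 0 raised, 0.012 fully down (hard stop, cap top still 6 mm above its bezel). Moves straight down against about 3 N of friction and stays where it is left; no spring.
- driver_mid (a point): Middle of a loose screwdriver, red handle, 150 mm long, 18 mm thick, lying on the bench to the left of the box. Bystander.
- tape_mid (a point): Middle of a loose dark roll of tape, diameter 66 mm, 19 mm high, lying to the right of the box. Bystander.
- plug_mid (a point): Middle of a loose black USB plug, 14 x 32 x 7 mm, lying between box and robot. Bystander.
- round_switch: Black bezel, 4 mm high, of the round key, fixed on the panel; origin at its underside's centre on the panel, straight below the key; axes parallel to the box's.
- square_switch: Black bezel, 4 mm high, of the square key, fixed on the panel; origin at its underside's centre on the panel, straight below the key; axes parallel to the box's.
- bar_switch: Black bezel, 4 mm high, of the bar key, fixed on the panel; origin at its underside's centre on the panel, straight below the key; axes parallel to the box's.
- small_switch: Black bezel, 4 mm high, of the small key, fixed on the panel; origin at its underside's centre on the panel, straight below the key; axes parallel to the box's.

How it is judged (in metres and radians):
On the way, in this order (a step that is already met when the one before it is completed fails the run):
1. large round key down, others up (value of joint round_key above 0.006 m and value of joint each of square_key, bar_key, small_key below 0.003 m), for 0.2 s.
2. square key down next (value of joint each of round_key, square_key above 0.006 m and value of joint each of bar_key, small_key below 0.003 m), for 0.2 s.
3. bar key down last (value of joint each of round_key, square_key, bar_key above 0.006 m and value of joint small_key below 0.003 m), for 0.2 s.
At the end, for the whole second after the job is handed in: The large round, square and bar keys are each pressed more than 6 mm of their 12 mm, the small round key less than 3 mm, and the screwdriver, tape and USB plug are within 20 mm of where they lay (all of step 3 and distance of each of driver_mid, tape_mid, plug_mid from where it was at the start of the episode below 0.02 m); the robot touches nothing.
It fails at once if the square key pressed before the large round one is down (value of joint square_key above 0.004 m and value of joint round_key below 0.006 m).
It fails at once if the bar key pressed before the square one is down (value of joint bar_key above 0.004 m and value of joint square_key below 0.006 m).
It fails at once if the small round key pressed (value of joint small_key above 0.003 m).
It fails at once if the box or a key pushed harder than 25 N (contact force between any of the arm, the fingers and box above 25 N or contact force between any of the arm, the fingers and round_switch above 25 N or contact force between any of the arm, the fingers and square_switch above 25 N or contact force between any of the arm, the fingers and bar_switch above 25 N or contact force between any of the arm, the fingers and small_switch above 25 N).
It fails at once if the screwdriver, tape or USB plug moved 20 mm or more (or lifted) (distance of any of driver_mid, tape_mid, plug_mid from where it was at the start of the episode above 0.02 m).
It also fails if it takes over 38 s, if anything falls off the work surface, if the arm or the gripper's body presses on something with over 40 N, if the wrist force passes 120 N, or if a joint passes its speed limit or range.

## Working session

There is one attempt and no reset: what is moved stays moved. The work goes in short steps, Python scripts to look and compute and a tool call to move; the robot and the scene stay as the last step left them, time stands still between calls to the robot, and variables do not carry over. Pictures are saved under pics/ and viewed, and the job is handed in when it is done.

Besides the shell and the picture viewer there is one more tool, called after "Request:" as name(argument=value, ...) on one line, values as JSON. servo_tool: Moves the arm, as the interface text tells. Its arguments: {"type":"object","properties":{"rows":{"type":"array","items":{"type":"object","properties":{"fingers":{"type":"number"},"x":{"type":"number"},"y":{"type":"number"},"z":{"type":"number"},"turn":{"type":"number"}}}}},"required":["rows"]}

```bash
ls; mkdir -p pics; python3 - <<'E'
from bench import arm
import cv2,numpy as np
s=arm.read_state();print(s)
for n in("top","side"):
    p,d=arm.get_image(n);cv2.imwrite(f"pics/{n}0.png",p[:,:,::-1]);np.save(f"pics/{n}0.npy",d)
    m=arm.camera_model(n);print(n,m)
E
```

```text
pics
{'clock': 0.0, 'joints': array([ 1.35959078e+00,  3.85566664e-01,  6.63362427e-03, -4.97625477e-04,
       -1.19398513e+00, -2.58607215e-01]), 'joint_vel': array([ 0.00015334, -0.00132249, -0.00017962,  0.00061755, -0.00045917,
        0.00035863]), 'joint_efforts': array([ 4.35254906e-04, -3.92288375e+01,  1.88405818e+01,  4.18623000e+00,
       -4.61090327e-03,  1.45149535e-06]), 'position': array([282.66625756, 556.78084028, 230.21872833]), 'ee_rot': array([ 9.72514192e-01, -2.32841075e-01, -2.06052132e-04,  1.06610376e-03]), 'contact_force': array([ 0.19540699, -0.3948982 ,  0.0429466 ]), 'wrist_torque': array([-0.01059307, -0.00805298, -0.00046475]), 'gripper_width': 85.67055313239128}
top {'fx': 421.4926683094058, 'fy': 421.4926683094058, 'cx': 277.446241091006, 'cy': 204.1145247948194, 'pose': array([[-4.66814550e-02, -9.76489076e-01,  2.10451719e-01,
         3.20883055e+02],
       [-9.98909533e-01,  4.57951096e-02, -9.08581843e-03,
        -9.36953416e+01],
       [-7.65457092e-04, -2.10646368e-01, -9.77562030e-01,
         9.22143402e+02],
       [ 0.00000000e+00,  0.00000000e+00,  0.00000000e+00,
         1.00000000e+00]])}
side {'fx': 533.2199624181267, 'fy': 533.2199624181267, 'cx': 282.6844238073244, 'cy': 207.11532332648568, 'pose': array([[-9.97965325e-01,  4.68866538e-02, -4.32070855e-02,
         5.36713999e+02],
       [ 6.36139299e-02,  6.86518714e-01, -7.24324046e-01,
         5.49841154e+02],
       [-4.29865799e-03, -7.25598854e-01, -6.88104516e-01,
         6.69171024e+02],
       [ 0.00000000e+00,  0.00000000e+00,  0.00000000e+00,
         1.00000000e+00]])}
```

View pics/top0.png

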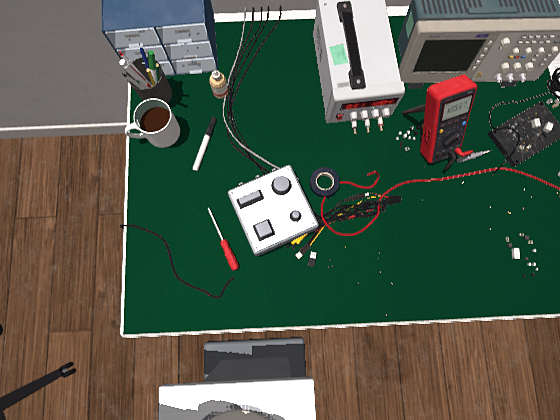

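View pics/side0.png

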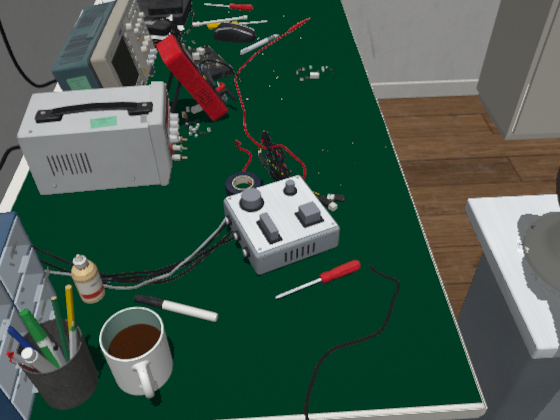

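The top view shows the box at about (273,210), with the bar key at (249,198), round (282,185), square (263,229) and small (295,216). Next I'll measure these from the depth and the panel outline.

```bash
cat > h.py <<'E'
from bench import arm
import cv2,numpy as np
def world(n,d,m):
    v,u=np.indices(d.shape)
    P=np.stack([(u-m['cx'])/m['fx']*d,(v-m['cy'])/m['fy']*d,d],-1)
    return P@m['pose'][:3,:3].T+m['pose'][:3,3]
def toplane(uv,z,m):
    uv=np.asarray(uv,float); r=np.c_[(uv[:,0]-m['cx'])/m['fx'],(uv[:,1]-m['cy'])/m['fy'],np.ones(len(uv))]@m['pose'][:3,:3].T
    o=m['pose'][:3,3]; return o+r*((z-o[2])/r[:,2])[:,None]
E
python3 - <<'E'
from h import *
R={'top':(220,155,330,262),'side':(215,170,345,280)}
for n in R:
    d=np.load(f"pics/{n}0.npy");m=arm.camera_model(n);W=world(n,d,m)
    a=np.zeros(d.shape,bool);x0,y0,x1,y1=R[n];a[y0:y1,x0:x1]=1
    z=W[...,2]
    print(n,np.histogram(z[a],bins=range(-6,92,4)))
    pan=a&(z>47)&(z<90)
    pm=pan.astype(np.uint8);k=cv2.morphologyEx(pm,cv2.MORPH_OPEN,np.ones((3,3)))
    pts=W[k>0]; flat=pts[(pts[:,2]>50)&(pts[:,2]<62)]
    r=cv2.minAreaRect(flat[:,:2].astype(np.float32));print('panel',r, 'zmed',np.median(flat[:,2]))
    key=(a&(z>68)&(z<90)).astype(np.uint8)
    c,l,st,ce=cv2.connectedComponentsWithStats(key)
    for i in range(1,c):
        if st[i,4]>20:
            p=W[l==i];rr=cv2.minAreaRect(p[:,:2].astype(np.float32));print(ce[i].round(1),st[i,4],'mean',p.mean(0).round(1),rr)
E
python3 - <<'E'
import cv2
for n,(x0,y0,x1,y1) in {'top':(200,150,340,270),'side':(210,170,350,290)}.items():
    p=cv2.imread(f"pics/{n}0.png")[y0:y1,x0:x1]
    cv2.imwrite(f"pics/{n}0c.png",cv2.resize(p,None,fx=5,fy=5,interpolation=cv2.INTER_CUBIC)[:600])
E
```

```text
top (array([  70, 3137, 2284,  224,  369,  475,  180,   16,   20,   19,   40,
         20,   52,  287, 1557, 2095,  239,   29,   25,   56,  468,   71,
          0,    0]), array([-6, -2,  2,  6, 10, 14, 18, 22, 26, 30, 34, 38, 42, 46, 50, 54, 58,
       62, 66, 70, 74, 78, 82, 86, 90]))
panel ((499.44476318359375, -90.88119506835938), (147.86517333984375, 147.33636474609375), 21.44181251525879) zmed 54.50545760936677
[280.8 183.7] 207 mean [ 546.  -110.5   76. ] ((546.844970703125, -109.95872497558594), (31.20781135559082, 32.48087692260742), 87.47772216796875)
[249.1 197.5] 157 mean [519.8 -44.   75.7] ((520.7017211914062, -43.909149169921875), (14.585803985595703, 45.7693977355957), 21.53108787536621)
[295.3 214.6] 49 mean [ 479.5 -137.    76.1] ((479.7659606933594, -136.84124755859375), (14.649698257446289, 14.249049186706543), 61.39067840576172)
[263.2 228.9] 195 mean [453.  -70.4  76.2] ((453.5057067871094, -70.43482971191406), (28.23341941833496, 28.093181610107422), 21.477447509765625)
side (array([   3, 3074, 2368,  362,  479,  642,  349,  176,  178,  221,  231,
        212, 
[... 209 characters left out ...]
2071533203125, -86.4683837890625), (147.12791442871094, 147.995849609375), 21.81064796447754) zmed 54.6611566735985
[289.6 184.1] 77 mean [ 484.  -132.5   74.1] ((483.9029235839844, -134.32583618164062), (14.731771469116211, 15.160429954528809), 27.51751708984375)
[250.5 196.2] 281 mean [ 550.9 -105.    75.4] ((550.8617553710938, -108.106689453125), (33.91789627075195, 31.660974502563477), 87.64616394042969)
[308.9 210.5] 283 mean [457.9 -64.6  75.2] ((458.00311279296875, -66.98204803466797), (29.784717559814453, 30.0888614654541), 23.0341854095459)
[268.1 224. ] 234 mean [524.7 -38.6  75.4] ((524.703857421875, -41.38785171508789), (14.053468704223633, 47.87645721435547), 21.965755462646484)
```

View pics/top0c.png

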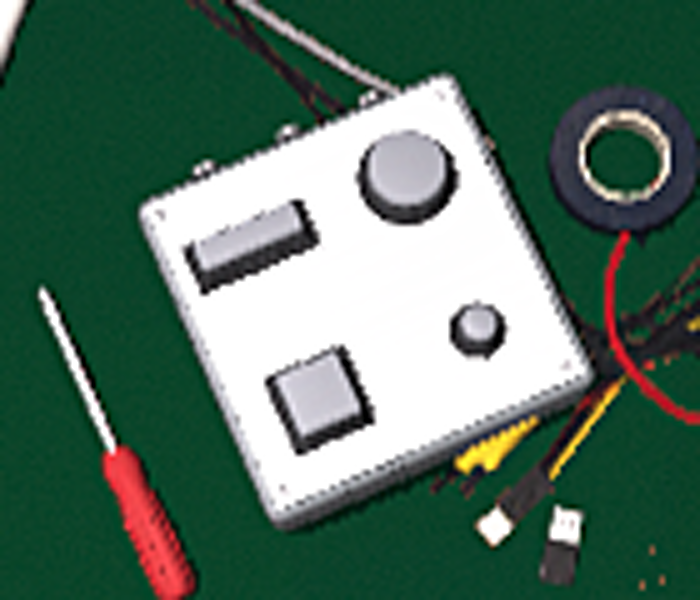

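Two views agree to about 4 mm, so I'm averaging them: round (549,-109), square (456,-69), bar (523,-43), small (482,-135), turned 21.6°. Now I'll move towards the round key at height with the fingers shut.

Request:
servo_tool(rows=[{"x": 1.5,"y": 1.3,"fingers": 0},{"x": 2.7,"y": 2.4,"fingers": 0},{"x": 2.7,"y": 2.4,"fingers": 0},{"x": 2.7,"y": 2.4,"fingers": 0},{"x": 2.7,"y": 2.4,"fingers": 0},{"x": 2.7,"y": 2.4,"fingers": 0},{"x": 2.7,"y": 2.4,"fingers": 0},{"x": 2.7,"y": 2.4,"fingers": 0},{"x": 2.7,"y": 2.4,"fingers": 0},{"x": 2.7,"y": 2.4,"fingers": 0}])

```text
invalid input at $.rows[0]: expected keys fingers, x, y, z, turn
```

Request:
servo_tool(rows=[{"x": 2.7,"y": 2.4,"fingers": 0},{"x": 2.7,"y": 2.4,"fingers": 0},{"x": 2.7,"y": 2.4,"fingers": 0},{"x": 2.7,"y": 2.4,"fingers": 0},{"x": 2.7,"y": 2.4,"fingers": 0},{"x": 2.7,"y": 2.4,"fingers": 0},{"x": 2.7,"y": 2.4,"fingers": 0},{"x": 2.0,"y": 1.5,"fingers": 0},{"fingers": 0},{"fingers": 0}])

```text
invalid input at $.rows[0]: expected keys fingers, x, y, z, turn
```

Request:
servo_tool(rows=[{"x": 1.5,"y": 1.3,"z": 0,"turn": 0,"fingers": 0},{"x": 2.7,"y": 2.4,"z": 0,"turn": 0,"fingers": 0},{"x": 2.7,"y": 2.4,"z": 0,"turn": 0,"fingers": 0},{"x": 2.7,"y": 2.4,"z": 0,"turn": 0,"fingers": 0},{"x": 2.7,"y": 2.4,"z": 0,"turn": 0,"fingers": 0},{"x": 2.7,"y": 2.4,"z": 0,"turn": 0,"fingers": 0},{"x": 2.7,"y": 2.4,"z": 0,"turn": 0,"fingers": 0},{"x": 2.7,"y": 2.4,"z": 0,"turn": 0,"fingers": 0},{"x": 2.7,"y": 2.4,"z": 0,"turn": 0,"fingers": 0},{"x": 2.7,"y": 2.4,"z": 0,"turn": 0,"fingers": 0}])

```text
clock: 0.93
position: [409.3, 234.4, 231.1]
ee_rot: [0.973, -0.233, -0.0, 0.0]
contact_force: [1.3, -0.0, -0.4]
gripper_width: -0.3
```

Request:
servo_tool(rows=[{"x": 2.8,"y": 2.4,"z": 0,"turn": 0,"fingers": 0},{"x": 2.8,"y": 2.4,"z": 0,"turn": 0,"fingers": 0},{"x": 2.8,"y": 2.4,"z": 0,"turn": 0,"fingers": 0},{"x": 2.8,"y": 2.4,"z": 0,"turn": 0,"fingers": 0},{"x": 2.8,"y": 2.4,"z": 0,"turn": 0,"fingers": 0},{"x": 2.8,"y": 2.4,"z": 0,"turn": 0,"fingers": 0},{"x": 2.8,"y": 2.4,"z": 0,"turn": 0,"fingers": 0},{"x": 2.8,"y": 2.4,"z": 0,"turn": 0,"fingers": 0},{"x": 2.8,"y": 2.4,"z": 0,"turn": 0,"fingers": 0},{"x": 2.9,"y": 2.8,"z": 0,"turn": 0,"fingers": 0}])

```text
clock: 1.77
position: [549.7, -110.0, 230.9]
ee_rot: [0.973, -0.233, -0.0, -0.0]
contact_force: [1.3, 1.0, 0.5]
gripper_width: -0.1
```

Request:
servo_tool(rows=[{"x": 0,"y": 0,"z": 0,"turn": 0,"fingers": 0},{"x": 0,"y": 0,"z": 0,"turn": 0,"fingers": 0},{"x": 0,"y": 0,"z": 0,"turn": 0,"fingers": 0}])

```text
clock: 2.02
position: [548.9, -108.6, 230.7]
ee_rot: [0.972, -0.233, -0.001, 0.0]
contact_force: [0.1, 0.0, -0.0]
gripper_width: 0.4
```

```bash
python3 - <<'E'
from h import *
s=arm.read_state();print(s['position'],s['ee_rot'],s['contact_force'],s['joints'])
m=arm.camera_model('wrist');p,d=arm.get_image('wrist');cv2.imwrite('pics/w1.png',p[:,:,::-1])
np.save('pics/w1.npy',d);W=world('wrist',d,m);z=W[...,2]
key=((z>68)&(z<88)).astype(np.uint8)
c,l,st,ce=cv2.connectedComponentsWithStats(key)
for i in range(1,c):
    if st[i,4]>100:
        q=W[l==i];print(ce[i].round(1),st[i],q.mean(0).round(1),cv2.minAreaRect(q[:,:2].astype(np.float32)))
p,d=arm.get_image('side');cv2.imwrite('pics/s1.png',p[:,:,::-1])
E
```

```text
[ 548.87377513 -108.55032038  230.65693009] [ 9.72439858e-01 -2.33152671e-01 -7.43305990e-04  5.10034075e-05] [ 0.0768872   0.04592456 -0.04936835] [ 9.41794587e-02  2.74838010e-01 -1.55278657e-01 -4.22752865e-04
 -1.14211934e+00  1.00615584e+00]
[278.4 192.5] [ 260  174   38   38 1118] [ 550.1 -111.8   76.1] ((549.2942504882812, -111.41404724121094), (33.40645217895508, 32.72495651245117), 48.16480255126953)
[228.3 247.2] [208 226  41  44 738] [524.  -45.9  75.8] ((522.7817993164062, -44.89598846435547), (14.322676658630371, 45.734039306640625), 21.312524795532227)
[335.4 241.5] [327 233  18  18 254] [ 483.6 -137.8   75.3] ((482.5246276855469, -137.74806213378906), (15.394962310791016, 15.15772533416748), 65.17871856689453)
```

View pics/w1.png

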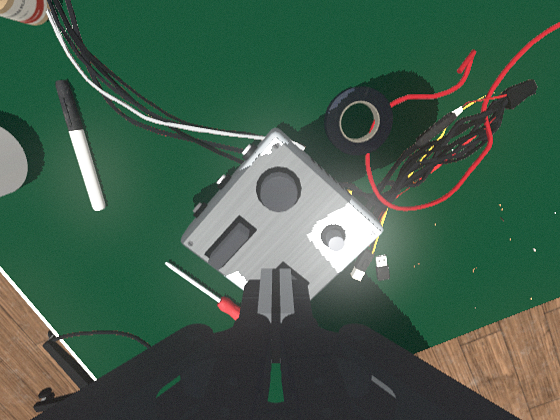

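View pics/s1.png

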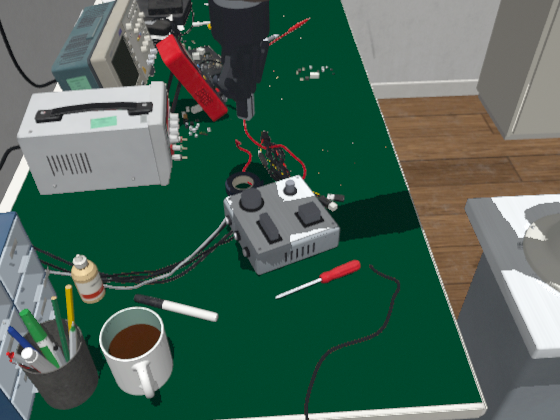

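The wrist view agrees: round at (549,-110), pixel (278,192). The tip is over it, so I'm descending quickly to about z=92 and then slowly.

Request:
servo_tool(rows=[{"x": 0.1,"y": 0.1,"z": 2,"turn": 0,"fingers": 0},{"x": 0,"y": 0,"z": 3,"turn": 0,"fingers": 0},{"x": 0,"y": 0,"z": 3,"turn": 0,"fingers": 0},{"x": 0,"y": 0,"z": 3,"turn": 0,"fingers": 0},{"x": 0,"y": 0,"z": 2,"turn": 0,"fingers": 0},{"x": 0,"y": 0,"z": 0.8,"turn": 0,"fingers": 0},{"x": 0,"y": 0,"z": 0,"turn": 0,"fingers": 0},{"x": 0,"y": 0,"z": 0,"turn": 0,"fingers": 0}])

```text
clock: 2.78
position: [550.5, -109.1, 94.2]
ee_rot: [0.973, -0.232, 0.001, 0.0]
contact_force: [0.0, -0.9, 1.3]
gripper_width: 0.3
```

Request:
servo_tool(rows=[{"x": 0,"y": 0,"z": 0.3,"turn": 0,"fingers": 0},{"x": 0,"y": 0,"z": 0.3,"turn": 0,"fingers": 0},{"x": 0,"y": 0,"z": 0.3,"turn": 0,"fingers": 0},{"x": 0,"y": 0,"z": 0.3,"turn": 0,"fingers": 0},{"x": 0,"y": 0,"z": 0.3,"turn": 0,"fingers": 0},{"x": 0,"y": 0,"z": 0.1,"turn": 0,"fingers": 0},{"x": 0,"y": 0,"z": 0.1,"turn": 0,"fingers": 0},{"x": 0,"y": 0,"z": 0,"turn": 0,"fingers": 0}])

```text
clock: 3.45
position: [549.7, -109.9, 76.3]
ee_rot: [0.973, -0.233, -0.0, 0.0]
contact_force: [0.7, -0.4, 0.7]
gripper_width: 0.0
```

Request:
servo_tool(rows=[{"x": 0,"y": 0,"z": 0.1,"turn": 0,"fingers": 0},{"x": 0,"y": 0,"z": 0.1,"turn": 0,"fingers": 0},{"x": 0,"y": 0,"z": 0.1,"turn": 0,"fingers": 0},{"x": 0,"y": 0,"z": 0.1,"turn": 0,"fingers": 0}])

```text
clock: 3.78
position: [549.8, -109.9, 72.4]
ee_rot: [0.973, -0.233, 0.0, 0.0]
contact_force: [-1.0, -0.5, 2.4]
gripper_width: 0.2
```

Request:
servo_tool(rows=[{"x": 0,"y": 0,"z": 0.1,"turn": 0,"fingers": 0},{"x": 0,"y": 0,"z": 0.1,"turn": 0,"fingers": 0},{"x": 0,"y": 0,"z": 0.1,"turn": 0,"fingers": 0},{"x": 0,"y": 0,"z": 0.1,"turn": 0,"fingers": 0}])

```text
clock: 4.12
position: [549.8, -109.9, 68.2]
ee_rot: [0.973, -0.233, 0.0, 0.0]
contact_force: [-2.0, -0.1, 3.0]
gripper_width: 0.1
```

Request:
servo_tool(rows=[{"x": 0,"y": 0,"z": 0.1,"turn": 0,"fingers": 0},{"x": 0,"y": 0,"z": 0,"turn": 0,"fingers": 0},{"x": 0,"y": 0,"z": 0,"turn": 0,"fingers": 0}])

```text
clock: 4.37
position: [549.8, -109.9, 67.0]
ee_rot: [0.973, -0.233, -0.0, 0.0]
contact_force: [-0.1, 0.5, -0.3]
gripper_width: 0.1
```

Contact was about 3 N over the last 9 mm. I'm lifting off to look.

Request:
servo_tool(rows=[{"x": 0,"y": 0,"z": -0.5,"turn": 0,"fingers": 0},{"x": 0,"y": 0,"z": -2,"turn": 0,"fingers": 0},{"x": 0,"y": 0,"z": -2.5,"turn": 0,"fingers": 0},{"x": 0,"y": 0,"z": 0,"turn": 0,"fingers": 0},{"x": 0,"y": 0,"z": 0,"turn": 0,"fingers": 0}])

```text
clock: 4.78
position: [551.0, -109.6, 119.0]
ee_rot: [0.973, -0.233, 0.002, -0.001]
contact_force: [-0.1, 0.1, -0.7]
gripper_width: -0.0
```

```bash
cat > look.py <<'E'
from h import *
import sys
s=arm.read_state();print(s['clock'],s['position'],s['contact_force'])
K={'round':(549,-110),'bar':(522.7,-43.5),'small':(482.3,-136.3),'square':(456,-69.5)}
O={'top':(-2.4,-1.5),'side':(2,2.5)}
for n in O:
    m=arm.camera_model(n);p,d=arm.get_image(n);W=world(n,d,m);cv2.imwrite(f'pics/{n}{sys.argv[1]}.png',p[:,:,::-1])
    for k,v in K.items():
        r=np.hypot(W[...,0]-v[0]-O[n][0],W[...,1]-v[1]-O[n][1])<5
        z=W[...,2][r]; print(n,k,np.median(z).round(1),len(z))
E
python3 look.py a
```

```text
4.7833 [ 551.03554794 -109.62341495  118.97337096] [-0.08623366  0.13818248 -0.73458317]
top round 478.1 74
top bar 448.0 81
top small 76.7 17
top square 76.6 17
side round 66.5 20
side bar 76.4 22
side small 76.6 24
side square 76.9 23
```

The side camera puts the round cap at z=66.5, about 10 mm down, with the others up at about 77. Next is the square key.

Request:
servo_tool(rows=[{"x": -1.2,"y": 0.1,"z": 0,"turn": 0,"fingers": 0},{"x": -2,"y": 0.1,"z": 0,"turn": 0,"fingers": 0},{"x": -2,"y": 0.1,"z": 0,"turn": 0,"fingers": 0},{"x": -2,"y": 0.1,"z": 0,"turn": 0,"fingers": 0},{"x": -2,"y": 0.1,"z": 0,"turn": 0,"fingers": 0},{"x": -1,"y": 0.1,"z": 0,"turn": 0,"fingers": 0},{"x": 0,"y": 0,"z": 1.5,"turn": 0,"fingers": 0},{"x": 0,"y": 0,"z": 1,"turn": 0,"fingers": 0},{"x": 0,"y": 0,"z": 0,"turn": 0,"fingers": 0},{"x": 0,"y": 0,"z": 0,"turn": 0,"fingers": 0}])

```text
clock: 5.72
position: [455.9, -69.1, 91.7]
ee_rot: [0.973, -0.233, -0.001, 0.0]
contact_force: [0.4, 0.3, 0.7]
gripper_width: -0.5
```

```bash
python3 look.py b
```

```text
5.7167 [455.93296132 -69.13910258  91.69821501] [0.35852655 0.26055737 0.65316034]
top round nan 0
top bar nan 0
top small 76.4 19
top square 451.0 58
side round 66.7 19
side bar 76.5 24
side small 67.7 11
side square 76.7 26
  return _methods._mean(a, axis=axis, dtype=dtype,
  ret = ret.dtype.type(ret / rcount)
```

View pics/sideb.png

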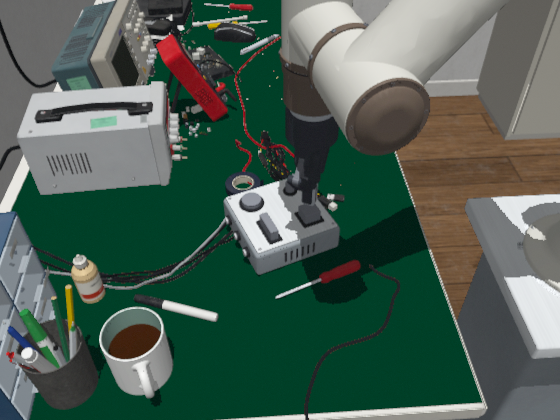

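The tip is over the square cap at (310,210). The round key is visibly lower, and the small key is still up in the top view (it is partly hidden in the side view). I'm pressing down to about z=67.5.

Request:
servo_tool(rows=[{"x": 0,"y": 0,"z": 0.3,"turn": 0,"fingers": 0},{"x": 0,"y": 0,"z": 0.3,"turn": 0,"fingers": 0},{"x": 0,"y": 0,"z": 0.3,"turn": 0,"fingers": 0},{"x": 0,"y": 0,"z": 0.3,"turn": 0,"fingers": 0},{"x": 0,"y": 0,"z": 0.2,"turn": 0,"fingers": 0},{"x": 0,"y": 0,"z": 0.1,"turn": 0,"fingers": 0},{"x": 0,"y": 0,"z": 0.1,"turn": 0,"fingers": 0},{"x": 0,"y": 0,"z": 0.1,"turn": 0,"fingers": 0},{"x": 0,"y": 0,"z": 0.1,"turn": 0,"fingers": 0}])

```text
clock: 6.57
position: [455.9, -69.0, 74.4]
ee_rot: [0.973, -0.233, -0.0, 0.0]
contact_force: [-1.8, -0.5, 2.8]
gripper_width: 0.1
```

Request:
servo_tool(rows=[{"x": 0,"y": 0,"z": 0.1,"turn": 0,"fingers": 0},{"x": 0,"y": 0,"z": 0.1,"turn": 0,"fingers": 0},{"x": 0,"y": 0,"z": 0.1,"turn": 0,"fingers": 0}])

```text
clock: 6.82
position: [455.9, -69.1, 71.3]
ee_rot: [0.973, -0.233, -0.0, 0.0]
contact_force: [-2.1, -0.7, 3.7]
gripper_width: -0.0
```

Request:
servo_tool(rows=[{"x": 0,"y": 0,"z": 0.1,"turn": 0,"fingers": 0},{"x": 0,"y": 0,"z": 0.1,"turn": 0,"fingers": 0},{"x": 0,"y": 0,"z": 0,"turn": 0,"fingers": 0},{"x": 0,"y": 0,"z": 0,"turn": 0,"fingers": 0}])

```text
clock: 7.15
position: [456.7, -68.9, 69.2]
ee_rot: [0.973, -0.233, 0.001, -0.0]
contact_force: [0.3, -0.5, -0.3]
gripper_width: 0.0
```

Now 2 mm further down, then lift.

Request:
servo_tool(rows=[{"x": 0,"y": 0,"z": 0.1,"turn": 0,"fingers": 0},{"x": 0,"y": 0,"z": 0.1,"turn": 0,"fingers": 0},{"x": 0,"y": 0,"z": 0,"turn": 0,"fingers": 0},{"x": 0,"y": 0,"z": 0,"turn": 0,"fingers": 0}])

```text
clock: 7.48
position: [456.8, -68.9, 67.4]
ee_rot: [0.973, -0.233, 0.001, -0.0]
contact_force: [0.7, 0.3, 0.9]
gripper_width: -0.0
```

Request:
servo_tool(rows=[{"x": 0,"y": 0,"z": -0.5,"turn": 0,"fingers": 0},{"x": 0,"y": 0,"z": -2,"turn": 0,"fingers": 0},{"x": 0,"y": 0,"z": -2.5,"turn": 0,"fingers": 0},{"x": 0,"y": 0,"z": 0,"turn": 0,"fingers": 0},{"x": 0,"y": 0,"z": 0,"turn": 0,"fingers": 0}])

```text
clock: 7.9
position: [456.9, -68.8, 118.7]
ee_rot: [0.973, -0.233, 0.001, -0.001]
contact_force: [0.6, 0.4, 0.3]
gripper_width: -0.2
```

```bash
python3 look.py c 2>/dev/null
```

```text
7.9 [456.87136257 -68.81492304 118.66029655] [0.64705805 0.40884112 0.30227412]
top round nan 0
top bar nan 0
top small 76.4 19
top square 478.2 60
side round 66.2 19
side bar 76.6 23
side small 76.5 21
side square 67.4 27
```

The square cap is at 67.4 (about 9.5 mm down), with the bar and small keys still up. Now the bar key.

Request:
servo_tool(rows=[{"x": 0.8,"y": -0.9,"z": 0,"turn": 0,"fingers": 0},{"x": 1.5,"y": -1.7,"z": 0,"turn": 0,"fingers": 0},{"x": 1.5,"y": -1.7,"z": 0,"turn": 0,"fingers": 0},{"x": 0.9,"y": -1,"z": 0,"turn": 0,"fingers": 0},{"x": 0,"y": 0,"z": 1.5,"turn": 0,"fingers": 0},{"x": 0,"y": 0,"z": 1,"turn": 0,"fingers": 0},{"x": 0,"y": 0,"z": 0,"turn": 0,"fingers": 0},{"x": 0,"y": 0,"z": 0,"turn": 0,"fingers": 0}])

```text
clock: 8.67
position: [521.1, -43.2, 91.0]
ee_rot: [0.973, -0.233, -0.002, 0.001]
contact_force: [-0.2, -0.5, 0.1]
gripper_width: -0.1
```

```bash
python3 look.py d 2>/dev/null
```

```text
8.6667 [521.06378866 -43.24808976  90.98369195] [-0.23149879 -0.4975121   0.14964754]
top round 66.0 16
top bar 450.1 51
top small 76.2 17
top square 67.1 20
side round nan 0
side bar 77.0 27
side small 76.5 27
side square 66.8 21
```

View pics/sided.png

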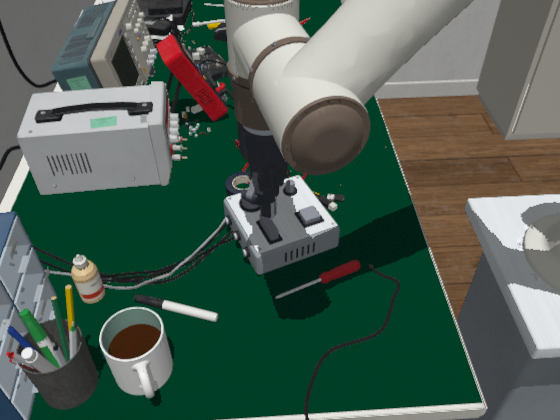

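The tip is above the bar cap at (268,222), and the round and square keys are down. I'm pressing the bar.

Request:
servo_tool(rows=[{"x": 0.1,"y": 0,"z": 0.3,"turn": 0,"fingers": 0},{"x": 0,"y": 0,"z": 0.3,"turn": 0,"fingers": 0},{"x": 0,"y": 0,"z": 0.3,"turn": 0,"fingers": 0},{"x": 0,"y": 0,"z": 0.3,"turn": 0,"fingers": 0},{"x": 0,"y": 0,"z": 0.2,"turn": 0,"fingers": 0},{"x": 0,"y": 0,"z": 0.1,"turn": 0,"fingers": 0},{"x": 0,"y": 0,"z": 0.1,"turn": 0,"fingers": 0},{"x": 0,"y": 0,"z": 0.1,"turn": 0,"fingers": 0}])

```text
clock: 9.43
position: [522.7, -43.5, 75.5]
ee_rot: [0.973, -0.233, -0.0, 0.0]
contact_force: [-1.5, -0.3, 3.2]
gripper_width: 0.5
```

Request:
servo_tool(rows=[{"x": 0,"y": 0,"z": 0.1,"turn": 0,"fingers": 0},{"x": 0,"y": 0,"z": 0.1,"turn": 0,"fingers": 0},{"x": 0,"y": 0,"z": 0.1,"turn": 0,"fingers": 0},{"x": 0,"y": 0,"z": 0.1,"turn": 0,"fingers": 0}])

```text
clock: 9.77
position: [522.7, -43.5, 71.2]
ee_rot: [0.973, -0.233, -0.0, 0.0]
contact_force: [-2.7, 0.0, 2.7]
gripper_width: 0.3
```

Request:
servo_tool(rows=[{"x": 0,"y": 0,"z": 0.1,"turn": 0,"fingers": 0},{"x": 0,"y": 0,"z": 0.1,"turn": 0,"fingers": 0},{"x": 0,"y": 0,"z": 0,"turn": 0,"fingers": 0},{"x": 0,"y": 0,"z": 0,"turn": 0,"fingers": 0}])

```text
clock: 10.1
position: [523.6, -43.3, 69.1]
ee_rot: [0.973, -0.233, 0.001, -0.0]
contact_force: [0.2, 0.1, 0.2]
gripper_width: 0.2
```

Request:
servo_tool(rows=[{"x": 0,"y": 0,"z": 0.1,"turn": 0,"fingers": 0},{"x": 0,"y": 0,"z": 0.1,"turn": 0,"fingers": 0},{"x": 0,"y": 0,"z": 0,"turn": 0,"fingers": 0},{"x": 0,"y": 0,"z": 0,"turn": 0,"fingers": 0}])

```text
clock: 10.43
position: [523.6, -43.3, 67.5]
ee_rot: [0.973, -0.233, 0.001, -0.0]
contact_force: [1.0, -0.3, 1.8]
gripper_width: -0.1
```

Request:
servo_tool(rows=[{"x": 0,"y": 0,"z": -0.5,"turn": 0,"fingers": 0},{"x": 0,"y": 0,"z": -2,"turn": 0,"fingers": 0},{"x": 0,"y": 0,"z": -3,"turn": 0,"fingers": 0},{"x": 0,"y": 0,"z": -3,"turn": 0,"fingers": 0},{"x": 0,"y": 0,"z": -2,"turn": 0,"fingers": 0},{"x": 0,"y": 0,"z": 0,"turn": 0,"fingers": 0},{"x": 0,"y": 0,"z": 0,"turn": 0,"fingers": 0},{"x": 0,"y": 0,"z": 0,"turn": 0,"fingers": 0}])

```text
clock: 11.1
position: [522.1, -43.5, 171.7]
ee_rot: [0.972, -0.233, -0.001, 0.0]
contact_force: [-0.3, -0.0, -0.1]
gripper_width: 0.1
```

```bash
python3 look.py e 2>/dev/null
```

```text
11.1 [522.08722451 -43.49800738 171.65462434] [-0.28895045 -0.00328086 -0.08845734]
top round 66.5 16
top bar 530.6 87
top small 76.8 19
top square 66.3 19
side round 66.4 19
side bar 66.7 28
side small 76.0 18
side square 66.4 22
```

View pics/sidee.png

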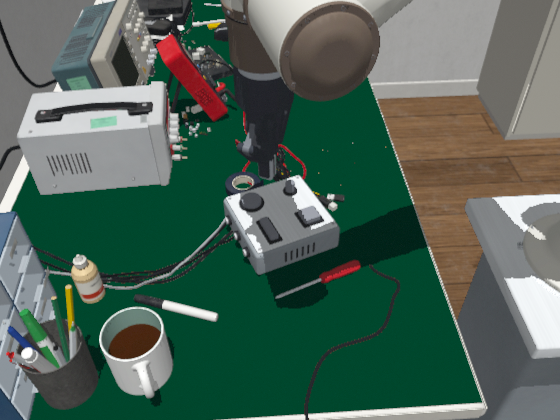

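The round (252,201), square (309,215) and bar (269,230) keys are down at about z=66.5. The small key (290,187) is up at 76–77. The screwdriver, tape and plug look unmoved, and the arm is clear. I'm handing the job in.

```bash
python3 -c "
from bench import arm
print(arm.job_done())"
```

```text
the job is handed in; nothing more can be done
None
```

I pressed the large round key, then the square key, then the bar key with the shut fingertips, and handed the job in at about 11.2 s of the 38 s allowed.

- **Keys:** in the last side-camera check the three pressed caps stood at about z = 66.5 mm, so each is roughly 10 mm down. The small round key was still up at 76–77 mm in both views. The arm hid the bar key from the top camera, so its reading comes from the side view only.
- **Forces:** the readings during the presses were about 2–4 N, well under the 25 N limit. They were taken at the end of each move, not continuously.
- **Bystanders:** the screwdriver, tape and USB plug looked unmoved in the pictures. I judged this by eye and did not measure it.
- **At hand-in:** the tool was about 100 mm above the box and touching nothing.
- **Disagreements:** the top and side cameras differed by about 4 mm in position, so I averaged them, and the wrist camera agreed with the average to about 2.5 mm. One side-view reading of the small key, 67.7 mm, came while the gripper partly hid it; the top view read 76.4 mm at that moment, and later side views read about 76 mm.

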